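# Find and seat the rocking lid of a parts case

## Task

One of the four orange lids of the small-parts case is not pressed in properly. Press on the ends of the lids with the fingertips until you find the one that rocks, then press that lid in its middle until it is fully home and level. Only press: pull no lid up, and leave the tools lying around where they are.

Things in the scene. Friction and masses are not known exactly. Their poses are not given: they have to be found in the camera images.
- case: grey small-parts case, 150x340x45 mm (x, y, z), fixed to the bench at a place and yaw that vary. Origin: centre of its underside; z up; y along its row of four lids, x from its front (black handle, toward the robot) to its back. The lids' middles lie at x = 0 and y = -120, -40, 40, 120 mm.
- case_top (a point): centre of the case's flat top, 45 mm above the bench, axes as the case. All lid tops start level, 4 to 13 mm above it, each at its own height (gaskets differ), so height does not tell which is loose. Three lids are rigidly home; any of the four may be the loose one. It rocks about its y axis, on its middle, and springs level when let go.
- case_front (a point): top front edge of the case, mid-length, 75 mm toward -x from the middle. Loose lid: pressed 35 mm from its middle along x with some 2 N, it tilts 0.11 rad (4 mm down there, far end up) to a hard stop. Pressed within 12 mm of its middle with 8 to 12 N it slides 5 mm down to a hard stop, stays there and rocks no more.
- lid_a_top (a point): centre of the top of one of the four identical orange press-in lids, 100 mm along the case's x and 60 mm along its y, flat, with a white strip across its middle and three fine black lines at each end; axes as the case while level. Which lid has which place in the row varies.
- lid_b_top (a point): centre of the top of one of the four identical orange press-in lids, 100 mm along the case's x and 60 mm along its y, flat, with a white strip across its middle and three fine black lines at each end; axes as the case while level. Which lid has which place in the row varies.
- lid_c_top (a point): centre of the top of one of the four identical orange press-in lids, 100 mm along the case's x and 60 mm along its y, flat, with a white strip across its middle and three fine black lines at each end; axes as the case while level. Which lid has which place in the row varies.
- lid_d_top (a point): centre of the top of one of the four identical orange press-in lids, 100 mm along the case's x and 60 mm along its y, flat, with a white strip across its middle and three fine black lines at each end; axes as the case while level. Which lid has which place in the row varies.
- driver_red: red screwdriver, 56x198x30 mm, behind the case; loose, not part of the job. Origin: centre of its underside.
- marker: black marker pen, 31x134x14 mm, in front of the case; loose, not part of the job. Origin: centre of its underside.
- driver_green: green screwdriver, 50x153x26 mm, right of the case; loose, not part of the job. Origin: centre of its underside.
- tape_measure: yellow tape measure, 71x82x32 mm, left of the case; loose, not part of the job. Origin: centre of its underside.
- chisel: wood-handled chisel, 35x236x30 mm, front left; loose, not part of the job. Origin: centre of its underside.
- torch: black hand torch, 142x70x44 mm, front right; loose, not part of the job. Origin: centre of its underside.

How it is judged (in metres and radians):
On the way, in this order (a step that is already met when the one before it is completed fails the run):
1. the loose lid has been pressed at an end and rocked (tilted more than 0.05 rad) (angle between any of lid_a_top, lid_b_top, lid_c_top, lid_d_top's own z axis and vertical above 0.05 rad), for 0.1 s.
2. that lid has been pressed down home and is level (((distance of lid_a_top from where it was at the start of the episode above 0.0038 m and z of lid_a_top in the frame of case below 0.0548 m and angle between lid_a_top's own z axis and vertical below 0.03 rad) or (distance of lid_b_top from where it was at the start of the episode above 0.0038 m and z of lid_b_top in the frame of case below 0.0548 m and angle between lid_b_top's own z axis and vertical below 0.03 rad) or (distance of lid_c_top from where it was at the start of the episode above 0.0038 m and z of lid_c_top in the frame of case below 0.0548 m and angle between lid_c_top's own z axis and vertical below 0.03 rad) or (distance of lid_d_top from where it was at the start of the episode above 0.0038 m and z of lid_d_top in the frame of case below 0.0548 m and angle between lid_d_top's own z axis and vertical below 0.03 rad)) and angle between each of lid_a_top, lid_b_top, lid_c_top, lid_d_top's own z axis and vertical below 0.03 rad), for 0.2 s.
At the end, for the whole second after the job is handed in: One lid stands at least 3.8 mm lower than it started (full travel is 5 mm) and no more than 9.8 mm above the case top; all four lids are level within 0.03 rad and none is pulled up; every tool lies within 25 mm of where it was (all of step 2 and z of each of lid_a_top, lid_b_top, lid_c_top, lid_d_top in the frame of case below 0.0595 m and distance of each of driver_red, marker, driver_green, tape_measure, chisel, torch from where it was at the start of the episode below 0.025 m); the robot touches nothing.
It fails at once if a lid is pulled up out of the case (its top more than 18 mm above the case top) (z of any of lid_a_top, lid_b_top, lid_c_top, lid_d_top in the frame of case above 0.063 m).
It fails at once if a loose tool is moved more than 25 mm or lifted (distance of any of driver_red, marker, driver_green, tape_measure, chisel, torch from where it was at the start of the episode above 0.025 m).
It also fails if it takes over 48 s, if anything falls off the work surface, if the arm or the gripper's body presses on something with over 40 N, if the wrist force passes 120 N, or if a joint passes its speed limit or range.

## Robot

A 6-joint arm with a two-finger parallel gripper is mounted at the origin on a cart in front of the work surface, level with it; the furniture and walls round the work are solid. World frame = base frame: x ahead of the robot, y to its left, z up, the work surface at z = 0. Lengths are in mm, angles in rad, forces in N, time in s.
With the tool pointing down it reaches from about 275 to 1000 mm from the base axis. Payload 8.4 kg.
Tool frame: the origin (TCP) lies midway between the tips of the shut fingers; the grasp point (between the pads) lies r.grip_point_offset behind it (r.grip_point_offset is the distance from the TCP to the grasp point, in mm); z points along the fingers, y is the direction in which the jaws open and shut (so a half turn about z gives the same grasp; the last joint's range is limited). The gripper opens to 85 mm and grips with 20 to 120 N. Pads are 22 mm wide; open, the fingers measure 114 mm over their backs; the gripper's body (76 mm by 85 mm) begins 54 mm behind the grasp point. The pads swing forward as they close: fully open they stand 13 mm farther back than shut.
Start: joints at [1.155, 0.353, 1.633, -0, 1.155, -0.002], TCP at [251.306, 572.253, 231.281] pointing down, gripper open.
Joint ranges: [-2.63, 2.63], [-0.92, 2.1], [0.06, 2.66], [-1.3, 4.44], [0, 2.69], [-3.02, 3.02]. Speed limits (rad/s): [2.22, 2.22, 2.79, 3.14, 3.14, 3.14].

## Interface

Orientations are given as [roll, pitch, yaw] about the fixed x, y, z axes, in that order (R = Rz(yaw) Ry(pitch) Rx(roll)).
In Python, from rig import r gives the robot as it stands.
- The arm moves only by the tool move_arm, never from a script. Its argument "targets" is one flat list of numbers, 5 for each row, row after row: the gripper's target within -1 to 1 (fully open at 1, half-way at 0, shut at -1), then the shift along the tool's x, y, z in cm, then the turn about the tool's z in degrees. In form: [gripper, tx, ty, tz, turn, gripper, tx, ty, tz, turn, ...]. A call has 1 to 10 rows; each row is the pose to reach, as a shift and turn from the pose commanded when the call began, along the tool's axes at that moment; what a row does not reach only later rows make up. A row lasts 1/10 s, in which the tool goes at most 50 mm and 8.59 degrees, less where a joint would pass 70% of its speed; a pose out of reach is approached as far as the arm can. A call with a gripper value outside its range is refused whole. The fingers move at their own pace and stop on an object; "squeeze" is the grip in N (left out, the last holds). Time passes only in rows, so rows that repeat a pose let the fingers close. It gives the time, the measured TCP pose, the force and the opening at its end, in the units of the state.
- r.sense(): the state, without advancing time (a new reading comes with each control period).
- r.grab_frame(name): name is "side" or "top" or "wrist"; returns a dict with "img" (480x640x3 uint8, blue, green, red), "K" (3x3 intrinsics, pixels), "world_to_cam" (4x4, takes a point from world to camera coordinates). Camera axes: x right, y down, z forward; pixel columns grow to the right and rows downward; lengths in mm; the calibration is good to about 2 mm. A picture is of the moment at which its call begins. There is no depth.
- r.sign_off(): hands the job in, once; it reports no verdict.
Trained networks look in a picture, given as the dict that the camera call returned (one of the last four; its "shot" number tells which), for a name from the list of things; names that differ only in an ending like _2 or _b are one class to them, and where a whole thing is asked for, a point or a joint stands for the part that bears it (a point fixed in the world has none). Each returns a list of dicts, best first, with "conf" (0 to 1); they miss things now and then, are a little off and sometimes report something else, mostly with a low value. They report only what shows in the picture. A call takes as long as a camera call.
- r.outline_of(picture, thing): "region" (480x640 bool, what is visible of it).
- r.mark_of(picture, thing): "position" ([x, y, z] in mm, in world coordinates, good to about 4 mm: a listed point, or the origin of a listed thing).
The state is a dict: "clock": time; "qpos": joint angles; "qvel": joint speeds; "joint_efforts": joint torques, N m; "eef_pos": TCP position; "tcp_rot": TCP orientation; "contact_force": force on the tool from outside, world axes, zero at the start; "wrist_torque": the same for the moment, N m; "opening": opening from 0.0 (shut) to 1.0 (fully open).
Only numpy, scipy, OpenCV 4.12 (cv2) and the standard library are available. Lean on these libraries where they do the work, as an engineer would, in place of code of your own. Each camera call takes 0.05 s, during which the arm holds its last target.

## Working session

There is one attempt and no reset: what is moved stays moved. The work goes in short steps, Python scripts to look and compute and a tool call to move; the robot and the scene stay as the last step left them, time stands still between calls to the robot, and variables do not carry over. Pictures are saved under pics/ and viewed, and the job is handed in when it is done.

Besides the shell and the picture viewer there is one more tool, called after "Request:" as name(argument=value, ...) on one line, values as JSON. move_arm: Moves the arm, as the interface text tells. Its arguments: {"type":"object","properties":{"targets":{"type":"array","items":{"type":"number"}},"squeeze":{"type":"number"}},"required":["targets"]}

```bash
mkdir -p pics; ls
python3 - <<'E'
from rig import r
import cv2
s=r.sense(); print({k:s[k] for k in ('clock','eef_pos','tcp_rot','contact_force','opening')}, r.grip_point_offset)
for n in ('top','side'):
    f=r.grab_frame(n); cv2.imwrite(f'pics/{n}0.png',f['img'])
    for t in ('case','case_top','case_front','lid_a_top'):
        for d in r.mark_of(f,t)[:5]: print(n,t,d['conf'],d['position'])
E
```

```text
pics
{'clock': 0.0, 'eef_pos': array([251.11877727, 571.79254893, 230.54082947]), 'tcp_rot': array([-3.14015367e+00, -1.47960754e-05,  2.72774460e+00]), 'contact_force': array([-0.57144402,  0.16626799, -0.78917731]), 'opening': 0.9988153287190731} 18.700000000000003
top case 0.77 [535.5, 147.0, -2.1]
top case_top 0.85 [536.4, 146.3, 46.9]
top case_top 0.6 [505.7, 262.8, 59.3]
top case_front 0.86 [461.3, 130.2, 41.3]
top lid_a_top 0.93 [521.8, 182.9, 54.6]
top lid_a_top 0.63 [537.2, 147.9, 43.9]
side case 0.65 [536.5, 148.8, 0.7]
side case 0.61 [650.0, 426.7, 2.8]
side case_top 0.74 [535.1, 145.2, 45.2]
side case_top 0.56 [546.7, 103.5, 52.7]
side case_front 0.82 [465.6, 131.8, 48.8]
side case_front 0.63 [513.0, -359.2, -0.8]
side case_front 0.39 [532.5, 148.9, 4.2]
side lid_a_top 0.88 [527.1, 185.5, 59.3]
```

View pics/top0.png

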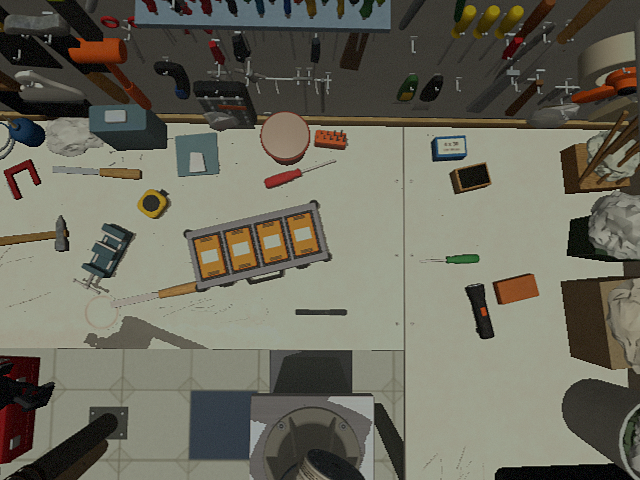

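View pics/side0.png

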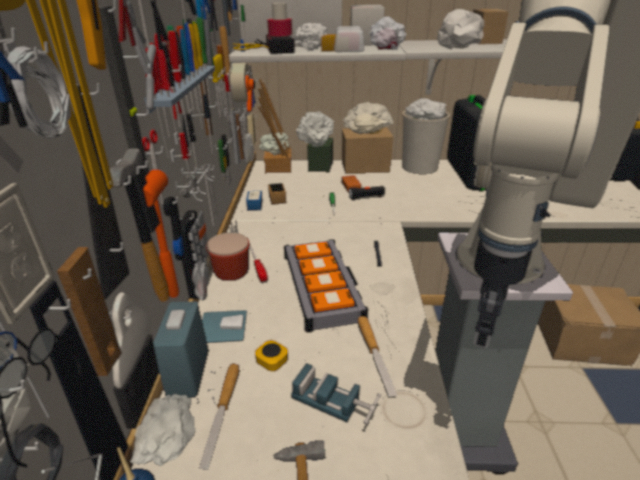

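Run:
```python
from rig import r
import cv2,numpy as np
f=r.grab_frame('top')
np.savez('cam_top.npz',K=f['K'],T=f['world_to_cam'])
K=f['K'];T=f['world_to_cam']
print(K,T)
d=r.outline_of(f,'lid_a_top')
inv=np.linalg.inv(T)
def unproj(u,v,z):
    ray=inv[:3,:3]@np.linalg.inv(K)@[u,v,1]; o=inv[:3,3]
    return o+ray*(z-o[2])/ray[2]
for t in ('lid_a_top','case'):
  for d in r.outline_of(f,t)[:5]:
    m=d['region'].astype(np.uint8)
    n,lab,st,ce=cv2.connectedComponentsWithStats(m)
    for i in range(1,n): print(t,d['conf'],st[i],ce[i],unproj(*ce[i],53 if t[0]=='l' else 45).round(1))
img=f['img']; hsv=cv2.cvtColor(img,cv2.COLOR_BGR2HSV)
m=cv2.inRange(hsv,(5,140,100),(18,255,255))
m=cv2.morphologyEx(m,cv2.MORPH_CLOSE,np.ones((9,9)))
n,lab,st,ce=cv2.connectedComponentsWithStats(m)
for i in range(1,n):
  if st[i][4]>300:
    c=cv2.minAreaRect(np.argwhere(lab==i)[:,::-1].astype(np.float32)); print('hsv',st[i],c,unproj(*c[0],53).round(1))
```

```text
[[437.71298497   0.         316.99021026]
 [  0.         437.71298497 240.59509738]
 [  0.           0.           1.        ]] [[ 9.17311917e-03 -9.99795227e-01  1.80376543e-02 -1.50205751e+01]
 [-9.97163650e-01 -1.04935743e-02 -7.45287847e-02  5.51512783e+02]
 [ 7.47028027e-02 -1.73028318e-02 -9.97055717e-01  1.12066191e+03]
 [ 0.00000000e+00  0.00000000e+00  0.00000000e+00  1.00000000e+00]]
lid_a_top 0.92 [225 227  32  43 962] [240.88877339 248.11330561] [528.2 182.8  53. ]
case 0.64 [ 182  200  149   92 4401] [256.60190866 247.39036583] [530.9 144.2  45. ]
hsv [ 68  38  52  22 931] ((93.5, 48.5), (21.0, 51.0), 90.0) [1042.9  575.5   53. ]
hsv [572  67  68  34 667] ((605.3574829101562, 82.37329864501953), (20.034549713134766, 72.42578125), 77.19573211669922) [ 975.5 -765.5   53. ]
hsv [308 128  38  17 466] ((326.3384704589844, 136.79232788085938), (38.574798583984375, 12.899612426757812), 7.125016689300537) [818.1 -30.7  53. ]
hsv [576 144  53  45 709] ((601.9697265625, 164.62242126464844), (44.776947021484375, 49.76102066040039), 85.42607879638672) [ 754.9 -747.7   53. ]
hsv [100 169  40   9 304] ((119.5, 173.0), (8.0, 39.0), 90.0) [716.2 494.7  53. ]
hsv [ 194  213  125   65 3883] ((255.41525268554688, 245.04400634765625), (39.282840728759766, 120.6742935180664), 76.60750579833984) [536.3 146.4  53. ]
hsv [497 275  42  29 825] ((517.4412231445312, 288.7647399902344), (22.070741653442383, 37.83555603027344), 75.96376037597656) [ 432.2 -518.1   53. ]
hsv [158 282  38  16 312] ((177.26683044433594, 290.3230285644531), (8.994379997253418, 38.30107498168945), 77.00537872314453) [421.  338.9  53. ]
```

The case lies at about (536, 147) in the world. In the top image its lids run from (208,256) to (303,233), and the chisel handle sits close to the front-left corner. Next I'll refine the yaw and plan the moves.

```bash
cat > h.py <<'E'
import numpy as np
from rig import r
from scipy.spatial.transform import Rotation as R
C=np.array([536.2,146.6]); YAW=np.radians(13.0)
def pt(x,y,yaw=YAW): return C+np.array([[np.cos(yaw),-np.sin(yaw)],[np.sin(yaw),np.cos(yaw)]])@[x,y]
def shift(p,z,verb=True):
    s=r.sense(); M=R.from_euler('xyz',s['tcp_rot'])
    d=M.inv().apply(np.r_[p,z]-s['eef_pos'])/10
    return d.round(2)
E
python3 - <<'E'
from h import *
import cv2
f=r.grab_frame('top');K=f['K'];T=f['world_to_cam'];inv=np.linalg.inv(T)
def unproj(u,v,z):
    ray=inv[:3,:3]@np.linalg.inv(K)@[u,v,1]; o=inv[:3,3]
    return o+ray*(z-o[2])/ray[2]
hsv=cv2.cvtColor(f['img'],cv2.COLOR_BGR2HSV)
m=cv2.inRange(hsv,(5,140,100),(18,255,255)); m[:205]=0;m[285:]=0;m[:,:190]=0;m[:,325:]=0
mm=cv2.morphologyEx(m,cv2.MORPH_CLOSE,np.ones((9,9)))
rect=cv2.minAreaRect(np.argwhere(mm)[:,::-1].astype(np.float32))
b=np.array([unproj(*p,53)[:2] for p in cv2.boxPoints(rect)]);print(b.round(1),b.mean(0))
for i in range(4):
    d=b[(i+1)%4]-b[i];print(np.linalg.norm(d),np.degrees(np.arctan2(d[1],d[0])))
w=cv2.inRange(hsv,(0,0,130),(179,60,255))&cv2.morphologyEx(m,cv2.MORPH_CLOSE,np.ones((25,25)))
n,l,st,ce=cv2.connectedComponentsWithStats(w)
P=[]
for i in range(1,n):
    if st[i][4]>60: P.append(unproj(*ce[i],53)[:2]);print(st[i],P[-1])
print('turn/shift',shift(pt(-38,120),120), np.degrees(r.sense()['tcp_rot'][2]))
for y in (120,40,-40,-120): print(y,pt(-38,y).round(1))
E
```

```text
[[537.5 338.9]
 [632.8  14.7]
 [527.2 -15.7]
 [433.8 306.7]] [532.80667541 161.14228316]
337.9386059865008 -73.62315696667382
109.81608829409946 -163.93629915820742
335.7291371007341 106.16427379459297
108.5808454576006 17.227279750431535
[294 227  18  14 184] [566.70820714  28.3428187 ]
[263 234  18  15 184] [546.83840856 106.16797787]
[232 241  18  15 187] [527.46769558 183.84344925]
[201 249  18  15 189] [508.11478806 261.49277541]
turn/shift [-32.98 -20.17  11.13] 156.29005393325818
120 [472.2 255. ]
40 [490.2 177. ]
-40 [508.2  99.1]
-120 [526.2  21.1]
```

```bash
sed -i 's/^C=.*/C=np.array([537.2,145.3]); YAW=np.radians(14.1)/' h.py
python3 - <<'E'
from h import *
print(shift(pt(-37,120),90),pt(-37,120))
E
```

```text
[-33.07 -20.39  14.13] [472.08093402 252.6708864 ]
```

Request:
move_arm(targets=[-1, -33.1, -20.4, 8, 52.2, -1, -33.1, -20.4, 8, 52.2, -1, -33.1, -20.4, 8, 52.2, -1, -33.1, -20.4, 8, 52.2, -1, -33.1, -20.4, 8, 52.2, -1, -33.1, -20.4, 8, 52.2, -1, -33.1, -20.4, 8, 52.2, -1, -33.1, -20.4, 8, 52.2, -1, -33.1, -20.4, 14.1, 52.2, -1, -33.1, -20.4, 14.1, 52.2], squeeze=20)

```text
clock: 1.75
eef_pos: [470.7, 249.9, 86.9]
tcp_rot: [-3.136, 0.001, 1.814]
contact_force: [-1.6, -0.4, 0.7]
opening: -0.0
```

Request:
move_arm(targets=[-1, 0, 0, 0, 0, -1, 0, 0, 0, 0])

```text
clock: 1.95
eef_pos: [472.4, 253.4, 91.3]
tcp_rot: [3.141, -0.0, 1.818]
contact_force: [0.3, -0.3, -0.1]
opening: -0.002
```

Run:
```python
from h import *
import cv2
s=r.sense(); print({k:s[k] for k in ('clock','eef_pos','tcp_rot','contact_force','opening')})
print(shift(pt(-37,120),70))
f=r.grab_frame('wrist'); cv2.imwrite('pics/w1.png',f['img'])
```

```text
{'clock': 1.95, 'eef_pos': array([472.38664655, 253.43053635,  91.27401714]), 'tcp_rot': array([ 3.14117979e+00, -2.22763775e-04,  1.81801264e+00]), 'contact_force': array([ 0.27963892, -0.33120192, -0.10806975]), 'opening': -0.002485001690440759}
[-0.07 -0.05  2.13]
```

View pics/w1.png

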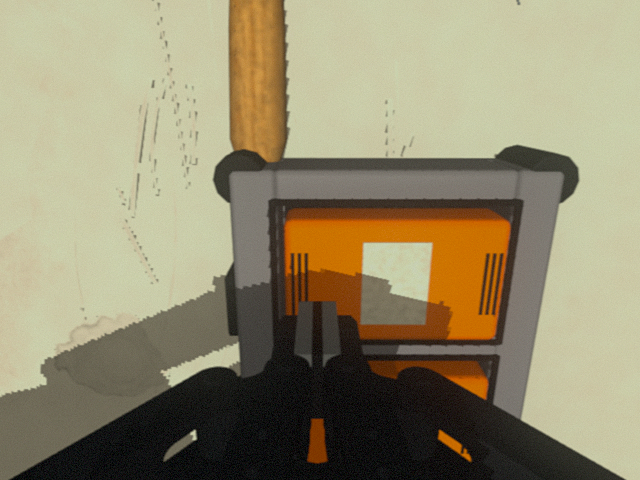

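The wrist view shows the shut fingertips (about 318,305) above the front end of the y=+120 lid, clear of the rim. I'll go down gently.

Request:
move_arm(targets=[-1, 0, 0, 2.0, 0, -1, 0, 0, 2.8, 0, -1, 0, 0, 3.0, 0, -1, 0, 0, 3.0, 0, -1, 0, 0, 3.0, 0])

```text
clock: 2.5
eef_pos: [472.7, 252.8, 61.0]
tcp_rot: [3.141, -0.0, 1.817]
contact_force: [0.2, 0.1, 0.1]
opening: -0.005
```

Request:
move_arm(targets=[-1, 0, 0, 0.1, 0, -1, 0, 0, 0.2, 0, -1, 0, 0, 0.2, 0])

```text
clock: 2.8
eef_pos: [472.4, 252.3, 58.3]
tcp_rot: [3.142, -0.0, 1.817]
contact_force: [-0.2, 0.2, 0.1]
opening: -0.0
```

Request:
move_arm(targets=[-1, 0, 0, 0.1, 0, -1, 0, 0, 0.2, 0, -1, 0, 0, 0.2, 0])

```text
clock: 3.1
eef_pos: [472.2, 252.3, 56.1]
tcp_rot: [-3.141, 0.0, 1.817]
contact_force: [-0.6, 1.1, -0.3]
opening: -0.001
```

Request:
move_arm(targets=[-1, 0, 0, 0.1, 0, -1, 0, 0, 0.2, 0, -1, 0, 0, 0.2, 0])

```text
clock: 3.4
eef_pos: [472.4, 252.4, 55.6]
tcp_rot: [3.142, 0.0, 1.817]
contact_force: [-3.9, -1.9, 19.9]
opening: 0.001
```

Request:
move_arm(targets=[-1, 0, 0, 0.1, 0, -1, 0, 0, 0.1, 0])

```text
clock: 3.6
eef_pos: [472.5, 252.4, 55.5]
tcp_rot: [3.141, -0.0, 1.817]
contact_force: [-9.2, -4.7, 31.5]
opening: -0.001
```

Lid y=+120 is rigid: contact at z≈56, then about 12 N/mm. Next lid.

Request:
move_arm(targets=[-1, 0, 0, -1.5, 0, -1, -4, 0, -1.5, 0, -1, -8, 0, -1.3, 0, -1, -8, 0, -0.8, 0, -1, -8, 0, -0.8, 0, -1, -8, 0, -0.8, 0])

```text
clock: 4.2
eef_pos: [491.7, 175.3, 61.2]
tcp_rot: [-3.141, -0.0, 1.817]
contact_force: [0.0, -0.2, 0.2]
opening: 0.003
```

Request:
move_arm(targets=[-1, 0, 0, 0.1, 0, -1, 0, 0, 0.2, 0, -1, 0, 0, 0.2, 0])

```text
clock: 4.5
eef_pos: [491.6, 175.4, 59.2]
tcp_rot: [-3.141, -0.0, 1.818]
contact_force: [-0.3, -0.5, 0.4]
opening: 0.002
```

Request:
move_arm(targets=[-1, 0, 0, 0.1, 0, -1, 0, 0, 0.2, 0, -1, 0, 0, 0.2, 0])

```text
clock: 4.8
eef_pos: [491.7, 174.8, 57.2]
tcp_rot: [-3.141, 0.0, 1.817]
contact_force: [0.2, 0.5, -0.8]
opening: 0.003
```

Request:
move_arm(targets=[-1, 0, 0, 0.1, 0, -1, 0, 0, 0.2, 0, -1, 0, 0, 0.2, 0])

```text
clock: 5.1
eef_pos: [491.9, 174.8, 55.7]
tcp_rot: [3.141, -0.0, 1.817]
contact_force: [-1.3, -0.1, 6.0]
opening: -0.001
```

Request:
move_arm(targets=[-1, 0, 0, 0.1, 0, -1, 0, 0, 0.1, 0])

```text
clock: 5.3
eef_pos: [492.0, 174.8, 55.6]
tcp_rot: [3.141, -0.0, 1.817]
contact_force: [-6.2, -1.7, 19.9]
opening: -0.002
```

Request:
move_arm(targets=[-1, 0, 0, -1.5, 0, -1, -4, 0, -1.5, 0, -1, -8, 0, -1.3, 0, -1, -8, 0, -0.8, 0, -1, -8, 0, -0.8, 0, -1, -8, 0, -0.8, 0])

```text
clock: 5.9
eef_pos: [511.0, 97.6, 62.1]
tcp_rot: [-3.141, -0.0, 1.817]
contact_force: [0.1, -0.0, -0.0]
opening: 0.0
```

Request:
move_arm(targets=[-1, 0, 0, 0.1, 0, -1, 0, 0, 0.2, 0, -1, 0, 0, 0.2, 0])

```text
clock: 6.2
eef_pos: [511.1, 97.8, 60.2]
tcp_rot: [-3.141, -0.0, 1.818]
contact_force: [-0.2, -0.5, -0.1]
opening: 0.001
```

Request:
move_arm(targets=[-1, 0, 0, 0.1, 0, -1, 0, 0, 0.2, 0, -1, 0, 0, 0.2, 0])

```text
clock: 6.5
eef_pos: [511.2, 97.2, 58.1]
tcp_rot: [-3.141, -0.0, 1.817]
contact_force: [0.6, 1.0, 0.8]
opening: -0.005
```

Lid +40 is rigid as well. Continuing on lid −40.

Request:
move_arm(targets=[-1, 0, 0, 0.1, 0, -1, 0, 0, 0.2, 0, -1, 0, 0, 0.2, 0])

```text
clock: 6.8
eef_pos: [511.2, 97.1, 56.1]
tcp_rot: [-3.141, -0.0, 1.817]
contact_force: [-0.8, -0.0, -0.4]
opening: -0.001
```

Request:
move_arm(targets=[-1, 0, 0, 0.1, 0, -1, 0, 0, 0.1, 0])

```text
clock: 7.0
eef_pos: [511.2, 97.2, 55.2]
tcp_rot: [-3.141, 0.0, 1.817]
contact_force: [-0.0, -0.3, 0.1]
opening: -0.0
```

Request:
move_arm(targets=[-1, 0, 0, 0.1, 0, -1, 0, 0, 0.1, 0])

```text
clock: 7.2
eef_pos: [511.2, 97.2, 54.1]
tcp_rot: [-3.141, 0.0, 1.817]
contact_force: [0.6, 0.3, -1.0]
opening: 0.002
```

Request:
move_arm(targets=[-1, 0, 0, 0.1, 0, -1, 0, 0, 0.1, 0])

```text
clock: 7.4
eef_pos: [511.4, 97.2, 53.2]
tcp_rot: [3.142, 0.0, 1.817]
contact_force: [-0.2, 0.6, 0.1]
opening: -0.003
```

Request:
move_arm(targets=[-1, 0, 0, 0.1, 0, -1, 0, 0, 0.1, 0])

```text
clock: 7.6
eef_pos: [511.4, 97.2, 52.3]
tcp_rot: [3.141, 0.0, 1.817]
contact_force: [0.0, -0.1, 1.6]
opening: 0.004
```

Request:
move_arm(targets=[-1, 0, 0, 0.1, 0, -1, 0, 0, 0.1, 0])

```text
clock: 7.8
eef_pos: [511.4, 97.2, 51.3]
tcp_rot: [3.141, -0.0, 1.817]
contact_force: [0.5, 0.7, 2.0]
opening: 0.002
```

Request:
move_arm(targets=[-1, 0, 0, 0.1, 0, -1, 0, 0, 0.1, 0])

```text
clock: 8.0
eef_pos: [511.6, 97.2, 50.6]
tcp_rot: [3.141, 0.0, 1.817]
contact_force: [-0.8, -0.6, 6.8]
opening: -0.001
```

Request:
move_arm(targets=[-1, 0, 0, 0.1, 0, -1, 0, 0, 0.1, 0])

```text
clock: 8.2
eef_pos: [511.8, 97.3, 50.3]
tcp_rot: [3.141, 0.0, 1.817]
contact_force: [-3.6, -0.6, 15.5]
opening: -0.001
```

Request:
move_arm(targets=[-1, 0, 0, 0.05, 0, -1, 0, 0, 0.05, 0])

```text
clock: 8.4
eef_pos: [511.8, 97.3, 50.2]
tcp_rot: [3.141, 0.0, 1.817]
contact_force: [-4.7, -0.2, 20.2]
opening: 0.003
```

Run:
```python
from h import *
import cv2
print(shift(pt(0,-40),65))
f=r.grab_frame('side'); cv2.imwrite('pics/s2.png',cv2.resize(f['img'][220:340,260:400],None,fx=5,fy=5)[:600,:700])
```

```text
[ 0.04  3.64 -1.48]
```

View pics/s2.png

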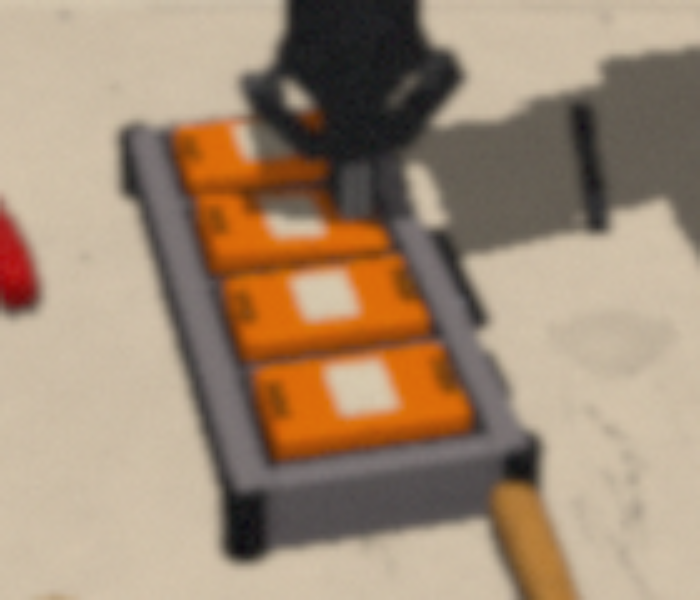

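Under this press lid −40 gave softly (about 2 N) from roughly 53 to 51 mm, then hit a hard stop. To confirm, I'll press its other end.

Request:
move_arm(targets=[-1, 0, 0, -1.2, 0, -1, 0, 3.6, -1.2, 0, -1, 0, 7.2, -1.2, 0, -1, 0, 7.2, -0.7, 0, -1, 0, 7.2, -0.5, 0, -1, 0, 7.2, -0.5, 0])

```text
clock: 9.05
eef_pos: [579.7, 114.4, 53.1]
tcp_rot: [-3.139, -0.0, 1.817]
contact_force: [0.1, -0.3, 0.6]
opening: 0.002
```

Request:
move_arm(targets=[-1, 0, 0, 0.1, 0, -1, 0, 0, 0.1, 0])

```text
clock: 9.25
eef_pos: [580.2, 114.5, 52.7]
tcp_rot: [-3.141, -0.0, 1.817]
contact_force: [-0.3, 0.4, 0.5]
opening: 0.001
```

Request:
move_arm(targets=[-1, 0, 0, 0.1, 0, -1, 0, 0, 0.1, 0])

```text
clock: 9.45
eef_pos: [580.9, 114.6, 51.8]
tcp_rot: [-3.141, 0.0, 1.817]
contact_force: [-1.0, 0.6, 1.2]
opening: 0.001
```

Request:
move_arm(targets=[-1, 0, 0, 0.1, 0, -1, 0, 0, 0.1, 0])

```text
clock: 9.65
eef_pos: [581.1, 114.7, 50.8]
tcp_rot: [-3.142, 0.0, 1.817]
contact_force: [-1.4, -0.9, 1.6]
opening: -0.001
```

Request:
move_arm(targets=[-1, 0, 0, 0.1, 0, -1, 0, 0, 0.1, 0])

```text
clock: 9.85
eef_pos: [581.2, 114.7, 50.4]
tcp_rot: [-3.142, 0.0, 1.817]
contact_force: [-2.6, -0.9, 7.8]
opening: 0.0
```

It rocks at both ends, so lid −40 is the loose one. Now I'll press its middle.

Request:
move_arm(targets=[-1, 0, 0, -1.2, 0, -1, 0, -1.8, -1.2, 0, -1, 0, -3.5, -1.2, 0, -1, 0, -3.5, -0.8, 0, -1, 0, -3.5, -0.6, 0, -1, 0, -3.5, -0.6, 0])

```text
clock: 10.45
eef_pos: [548.2, 106.4, 55.8]
tcp_rot: [3.141, 0.0, 1.817]
contact_force: [-0.3, 0.6, -0.0]
opening: 0.003
```

Run:
```python
from h import *
import cv2
print(shift(pt(0,-40),50))
f=r.grab_frame('wrist'); cv2.imwrite('pics/w3.png',f['img'])
```

```text
[ 0.04 -0.12  0.58]
```

View pics/w3.png

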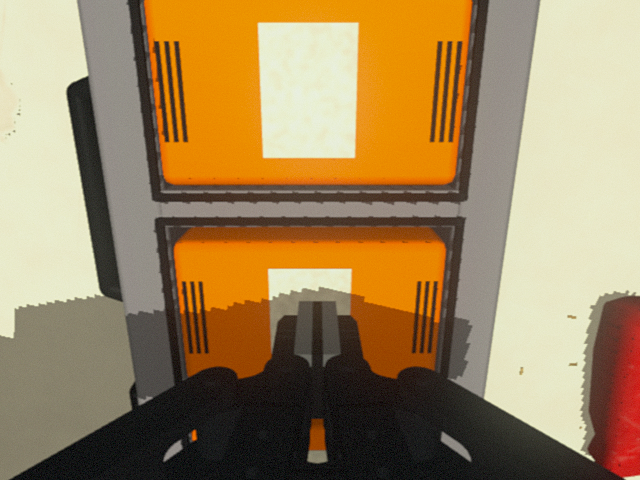

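The fingertips (about 317,310) are on the white strip, which spans columns 268–352 with its centre near 310, so the offset is only 1–2 mm. Now I'll press.

Request:
move_arm(targets=[-1, 0, -0.1, 0.1, 0, -1, 0, -0.1, 0.2, 0, -1, 0, -0.1, 0.3, 0, -1, 0, -0.1, 0.3, 0])

```text
clock: 10.9
eef_pos: [546.5, 106.0, 52.9]
tcp_rot: [3.141, -0.0, 1.817]
contact_force: [-0.5, 0.7, 2.5]
opening: 0.007
```

Request:
move_arm(targets=[-1, 0, 0, 0.1, 0, -1, 0, 0, 0.2, 0, -1, 0, 0, 0.2, 0])

```text
clock: 11.2
eef_pos: [546.4, 106.0, 51.0]
tcp_rot: [3.141, 0.0, 1.817]
contact_force: [-0.2, 0.6, 3.2]
opening: 0.002
```

Request:
move_arm(targets=[-1, 0, 0, 0.1, 0, -1, 0, 0, 0.2, 0, -1, 0, 0, 0.2, 0])

```text
clock: 11.5
eef_pos: [546.5, 106.0, 49.1]
tcp_rot: [3.141, -0.0, 1.817]
contact_force: [-1.5, -0.4, 4.4]
opening: -0.001
```

Request:
move_arm(targets=[-1, 0, 0, 0.1, 0, -1, 0, 0, 0.1, 0])

```text
clock: 11.7
eef_pos: [546.5, 106.0, 49.0]
tcp_rot: [3.141, -0.0, 1.817]
contact_force: [-5.2, -1.5, 17.7]
opening: 0.001
```

It reached a hard stop at 49.0. I'll push a bit more, lift off and check by touching the ends.

Request:
move_arm(targets=[-1, 0, 0, 0.1, 0, -1, 0, 0, 0.1, 0, -1, 0, 0, 0.1, 0])

```text
clock: 12.0
eef_pos: [546.6, 106.0, 48.9]
tcp_rot: [3.141, 0.0, 1.817]
contact_force: [-7.6, -1.1, 28.6]
opening: 0.004
```

Request:
move_arm(targets=[-1, 0, 0, -1.2, 0, -1, 0, -1.8, -1.2, 0, -1, 0, -3.5, -1.2, 0, -1, 0, -3.5, -0.6, 0, -1, 0, -3.5, -0.5, 0, -1, 0, -3.5, -0.5, 0])

```text
clock: 12.6
eef_pos: [513.1, 97.6, 51.5]
tcp_rot: [3.141, 0.0, 1.817]
contact_force: [-0.0, 0.9, -0.1]
opening: 0.002
```

Request:
move_arm(targets=[-1, 0, 0, 0.1, 0, -1, 0, 0, 0.1, 0])

```text
clock: 12.8
eef_pos: [512.8, 97.6, 50.6]
tcp_rot: [3.141, 0.0, 1.817]
contact_force: [-0.2, 0.2, -0.4]
opening: 0.003
```

Request:
move_arm(targets=[-1, 0, 0, 0.1, 0, -1, 0, 0, 0.1, 0])

```text
clock: 13.0
eef_pos: [512.3, 97.5, 49.7]
tcp_rot: [-3.142, -0.0, 1.817]
contact_force: [-1.2, 0.2, 0.2]
opening: -0.001
```

Request:
move_arm(targets=[-1, 0, 0, 0.1, 0, -1, 0, 0, 0.1, 0])

```text
clock: 13.2
eef_pos: [512.4, 97.5, 49.0]
tcp_rot: [3.141, 0.0, 1.817]
contact_force: [0.3, -0.3, 4.6]
opening: 0.0
```

Request:
move_arm(targets=[-1, 0, 0, 0.1, 0, -1, 0, 0, 0.1, 0])

```text
clock: 13.4
eef_pos: [512.4, 97.5, 48.9]
tcp_rot: [3.141, 0.0, 1.817]
contact_force: [-5.2, -0.1, 17.5]
opening: -0.003
```

The front end is now rigid at the same 49.0, so the lid is home and level. I'll retreat and look.

Request:
move_arm(targets=[-1, 0, 0, -3, 0, -1, 0, 0, -8, 0, -1, 0, 0, -13, 0, -1, 0, -5, -18, 0, -1, 0, -10, -18, 0, -1, 0, -15, -18, 0, -1, 0, -15, -18, 0, -1, 0, -15, -18, 0, -1, 0, -15, -18, 0, -1, 0, -15, -18, 0])

```text
clock: 14.4
eef_pos: [368.0, 61.2, 227.9]
tcp_rot: [3.141, 0.0, 1.817]
contact_force: [-0.6, -0.7, -0.7]
opening: -0.001
```

Run:
```python
from h import *
import cv2
s=r.sense();print(s['clock'],s['eef_pos'],s['contact_force'])
f=r.grab_frame('side'); a=cv2.resize(f['img'][220:340,260:390],(390,360))
g=r.grab_frame('top')
t0=cv2.imread('pics/top0.png'); d=cv2.absdiff(t0,g['img']).max(2); 
cv2.imwrite('pics/end.png',np.hstack([cv2.resize(cv2.imread('pics/side0.png')[220:340,260:390],(390,360)),a]))
cv2.imwrite('pics/endtop.png',g['img'])
for t in ('driver_red','marker','driver_green','tape_measure','chisel','torch'):
    print(t,[x['position'] for x in r.mark_of(g,t)[:1]])
```

```text
14.4 [368.04919102  61.17354723 227.94341211] [-0.61987746 -0.65474333 -0.70187802]
driver_red [[732.9, 35.3, -4.8]]
marker [[362.2, -16.7, 3.7]]
driver_green [[506.9, -355.7, 1.3]]
tape_measure [[372.5, -435.0, -0.8]]
chisel [[401.3, 409.1, 4.3]]
torch [[374.1, -437.5, -4.0]]
```

View pics/end.png

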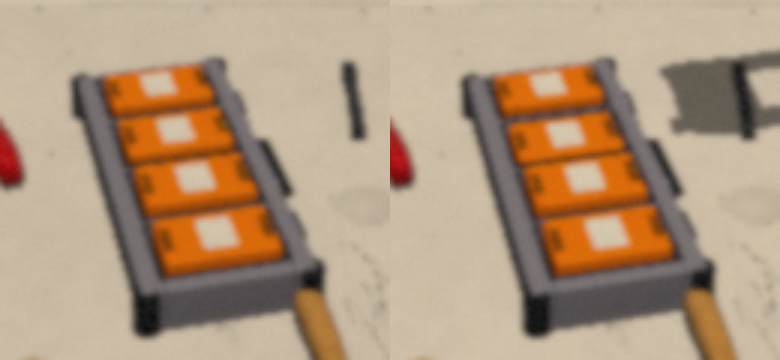

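View pics/endtop.png

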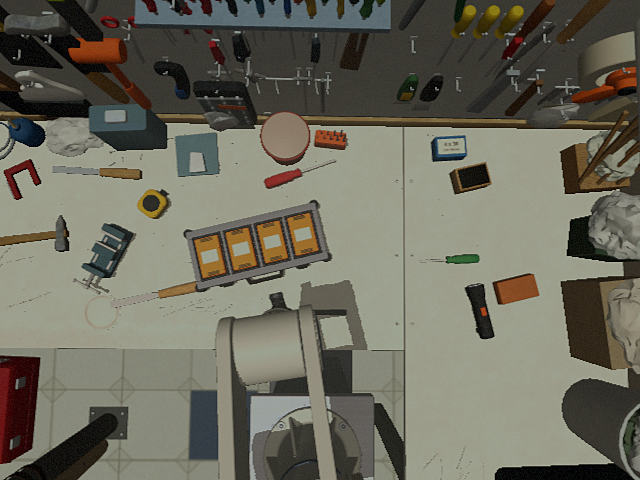

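In the side image the second lid from the top is visibly lower than before and level, while the others are unchanged. The visible tools lie where they were, and the arm is clear. Handing in.

```bash
python3 -c "
from rig import r
print(r.sign_off())"
```

```text
the job is handed in; nothing more can be done
None
```

I found the loose lid at y = −40 mm in the case frame, pressed it home and handed the job in after about 14.5 s of the 48 s. The sign-off gave no verdict.

- **Finding it:** I pressed the front ends of the lids at +120 and +40 first, and both were rigid at about 56 mm. The lid at −40 gave way under about 2 N at both ends, then hit a hard stop. I did not press the lid at −120, because the −40 lid had already shown it was the loose one.
- **Pressing it home:** I pressed the −40 lid in its middle until it hit a hard stop at 49 mm. First contact was at about 53 mm, so it went down at least 4 mm.
- **Force:** The sliding force read only 2.5–4.4 N, below the 8–12 N stated. I then pushed to 29 N against the stop.
- **Checks afterwards:** The lid's front end is now rigid at the same 49 mm, so it is level and no longer rocks. I did not press its back end again. The side image shows this lid lower and the other three unchanged.
- **Tools:** In the last images the tools appear where they were, though the arm hid the marker in the top view. The network gave the torch's position as the tape measure's; in the picture the tape measure is where it started.

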